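# Ease a brake caliper back one notch on its ratchet stand

### The arm

A 6-joint arm with a two-finger parallel gripper is mounted at the origin on the work surface. World frame = base frame: x ahead of the robot, y to its left, z up, the work surface at z = 0. Lengths are in mm, angles in rad, forces in N, time in s.
With the tool pointing down it reaches from about 350 to 925 mm from the base axis. Payload 6.4 kg.
Tool frame: the origin (TCP) lies midway between the tips of the shut fingers; the grasp point (between the pads) lies 19 mm behind it; z points along the fingers, y is the direction in which the jaws open and shut (so a half turn about z gives the same grasp; the last joint's range is limited). The gripper opens to 94 mm and grips with 3 to 60 N. Pads are 16 mm wide; open, the fingers measure 119 mm over their backs; the gripper's body (75 mm by 177 mm) begins 78 mm behind the grasp point.
Start: joints at [-1.278, 0.245, 1.558, -0, 1.339, -0.174], TCP at [292.526, -580.467, 205.455] pointing down, gripper open.
Joint ranges: [-3.13, 3.13], [-1.02, 2.26], [0.13, 2.54], [-0.95, 4.09], [0.21, 2.88], [-2.74, 2.74]. Speed limits (rad/s): [2.57, 2.57, 3.14, 3.14, 3.14, 3.14].

### API

Orientations are given as [roll, pitch, yaw] about the fixed x, y, z axes, in that order (R = Rz(yaw) Ry(pitch) Rx(roll)).
In Python, from plant import get_obs, vision, job_done gives the robot as it stands. The module is installed in compiled form; this text tells all that it offers.
- The arm moves only by the tool play_rows, never from a script. Its argument "plan" is a list of rows, each an object of numbers: "jaw": the finger opening in mm, from 0 to 94; "x", "y", "z": the shift along the tool's x, y, z in mm; "spin": the turn about the tool's z in degrees. In form: [{"jaw": .., "x": .., "y": .., "z": .., "spin": ..}, ...]. A call has 1 to 10 rows; each row shifts and turns the commanded pose from where the row before left it, along the tool's axes as they then stand; what a row does not reach is not made up. A row lasts 1/12 s, in which the tool goes at most 41.7 mm and 7.16 degrees, less where a joint would pass 70% of its speed; a pose out of reach is approached as far as the arm can. A call with a gripper value outside its range is refused whole. The fingers move at their own pace and stop on an object; "newtons" is the grip in N (left out, the last holds). Time passes only in rows, so rows that do not move let the fingers close. It gives the time, the measured TCP pose, the force and the opening at its end, in the units of the state.
- get_obs(): the state, without advancing time (a new reading comes with each control period).
- vision.capture(name): name is "side" or "top" or "wrist"; returns the picture (384x512x3 uint8, red, green, blue); there is no depth.
- vision.camera_params(name): a dict with "camera_matrix" (3x3 intrinsics, pixels), "extrinsics" (4x4, takes a point from world to camera coordinates); the wrist camera has in their place "mount" (4x4, takes a point from camera to tool coordinates, whose origin is the TCP and whose axes are the flange's). Camera axes: x right, y up, looking along -z (the intrinsics and any distortion apply to the point x, -y, -z); pixel columns grow to the right and rows downward; lengths in mm; the calibration is good to about 2 mm. The wrist camera is an equidistant fisheye: a pixel r from the principal point sees the ray r / f radians off the axis. A picture is of the moment at which its call begins: read the wrist's pose just before it. camera_params takes no time and is no camera call.
- job_done(): hands the job in, once; it reports no verdict.
The state is a dict: "time": time; "joints": joint angles; "dq": joint speeds; "effort": joint torques, N m; "eef_pos": TCP position; "tool_rot": TCP orientation; "force": force on the tool from outside, world axes, zero at the start; "ft_torque": the same for the moment, N m; "finger_gap": opening from 0.0 (shut) to 1.0 (fully open).
Only numpy, scipy, OpenCV 4.12 (cv2) and the standard library are available. Lean on these libraries where they do the work, as an engineer would, in place of code of your own. Each camera call takes 0.05 s, during which the arm holds its last target.

### The job

Turn the brake caliper on the ratchet stand back by one notch. With the fingertips, push the pawl's red finger lever up and over so that the pawl lifts out of the ratchet teeth and stays up, then push the top of the spoked hand star the same way, towards the pawl's pivot, by one notch (an eighth of a turn), and finally push the lever down again until the pawl is fully home in the next tooth gap. Push gently, grip nothing, and leave the tools and parts lying around where they are.

Things in the scene. Friction and masses are not known exactly. Their poses are not given: they have to be found in the camera images.
- stand: fixed ratchet stand, blue base plate 300 x 320 x 12 mm. Origin at bench level under the wheel's axis, in the plane of the ratchet disc. x points to the side of the pawl's pivot (away from the robot, turned up to 0.35 rad), y left along the wheel's axis, z up. The hand star is at y -90 mm; a black brake caliper on the same spindle at y 55 to 140 mm; the bearing post at y 25 to 43 mm
- wheel (a joint): turn of wheel (ratchet disc, star, caliper), rad, about 0 at the start; grows backward: its top moves along the stand's +x. One notch is 0.785. It stays where left (friction 0.12 N m, damped). With the pawl home it has play of 0.26 either way of each notch's middle (0, 0.785), then the pawl blocks it backward; the pawl goes home anywhere within this play
- pawl (a joint): lift of the pawl, rad: 0 fully home in the teeth, 0.75 its upper stop. The toe is clear of the teeth from 0.3; lift it to 0.5 or more. It stays where it is left (friction 0.13 N m), so it must be pushed both ways: its lever along the stand's +x to lift, along -x to lower
- lever_end (a point): middle of the free end of the pawl's red lever, a flat bar 85 mm long from the pivot's axis, 24 mm wide along the stand's y, 6 mm thick, at y -42 mm of the stand, between ratchet disc and hand star, with nothing under it down to the 20 mm spindle. Pawl home: it rises from the axis at 65 degrees from level, leaning towards the stand's -x, end 200 mm above the bench. Lifted 0.44 rad: upright, end 208 mm up
- pivot (a point): the pawl's hinge, axis along the stand's y, 123 mm above the bench, 92 mm to the stand's +x of the wheel's axis, in the plane of the toothed yellow zinc ratchet disc (8 teeth, 52 mm radius to the tips, which reach 162 mm above the bench)
- spoke_end (a point): centre of the black ball (20 mm diameter) on the star spoke to be pushed: one of four steel spokes (14 mm thick, 90 degrees apart, ball centres 78 mm from the axis). At the start it is the top spoke, leaning 22 degrees to the stand's -x (ball 182 mm above the bench); one notch backward brings it as far over to the +x side
- hub (a point): centre of the hand star's red hub (44 mm diameter, 22 mm wide) on the wheel's axis, 110 mm above the bench
- spray_mid (a point): bystander: grey spray can, 66 mm diameter, 190 mm tall, standing right of the stand; point at mid height
- jar_mid (a point): bystander: amber jar with black lid, 72 mm diameter, 75 mm tall; point at mid height
- pad_center (a point): bystander: brake pad, 50 x 105 x 16 mm, lying on the stand's base plate in front; point at its centre
- socket_mid (a point): bystander: steel wrench socket, 28 mm diameter, 34 mm tall, standing on the base plate in front; point at mid height
- piston_mid (a point): bystander: aluminium caliper piston, 42 mm diameter, 40 mm tall; point at mid height
- wrench_grip (a point): bystander: steel wrench 170 mm long, lying left of the stand; point on its handle
- driver_grip (a point): bystander: screwdriver with blue handle, 190 mm long, lying left of the stand; point on its handle

How it is judged:
By the outcome, as a careful person would: the job done as asked, in the order asked, and still so for the second after the job is handed in, with the robot touching nothing.
It also fails if it takes over 58 s, if anything falls off the work surface, if the arm or the gripper's body presses on something with over 40 N, if the wrist force passes 120 N, or if a joint passes its speed limit or range.

## Working session

There is one attempt and no reset: what is moved stays moved. The work goes in short steps, Python scripts to look and compute and a tool call to move; the robot and the scene stay as the last step left them, time stands still between calls to the robot, and variables do not carry over. Pictures are saved under pics/ and viewed, and the job is handed in when it is done.

Besides the shell and the picture viewer there is one more tool, called after ">>>" by a JSON object that holds its "op" and its "data", one argument or row to a line. play_rows: Moves the arm, as the interface text tells. Its arguments: {"type":"object","properties":{"plan":{"type":"array","items":{"type":"object","properties":{"jaw":{"type":"number"},"x":{"type":"number"},"y":{"type":"number"},"z":{"type":"number"},"spin":{"type":"number"}}}},"newtons":{"type":"number"}},"required":["plan"]}

```bash
mkdir -p pics; ls
python3 - <<'E'
from plant import get_obs, vision
import cv2
o=get_obs();print(o)
for n in("side","top"):
    im=vision.capture(n);cv2.imwrite(f"pics/{n}0.png",im[:,:,::-1])
    p=vision.camera_params(n);print(n,p)
print(vision.camera_params("wrist"))
E
```

```text
pics
{'time': 0.0, 'joints': array([-1.27811046e+00,  2.45808962e-01,  1.55899786e+00, -4.44127726e-07,
        1.33868356e+00, -1.74153797e-01]), 'dq': array([-0.00013694, -0.00123775, -0.00047767,  0.00094909, -0.00085409,
        0.0005949 ]), 'effort': array([ 2.74300444e-03, -4.15834272e+01, -3.14602304e+01,  6.85932627e-02,
        3.31872341e-02, -1.30656667e-04]), 'eef_pos': array([ 292.34302697, -579.88235108,  204.35731111]), 'tool_rot': array([-3.13972355e+00, -3.28403878e-04,  4.66839455e-01]), 'force': array([-0.66991763,  0.2782026 , -0.49207067]), 'ft_torque': array([-0.06140687, -0.00423038, -0.03103413]), 'finger_gap': 1.0013917913908663}
side {'camera_matrix': array([[491.9405922 ,   0.        , 250.80666113],
       [  0.        , 491.9405922 , 196.56068846],
       [  0.        ,   0.        ,   1.        ]]), 'extrinsics': array([[-6.96407381e-01, -7.17380467e-01, -1.95454647e-02,
         4.38272041e+02],
       [ 4.49003739e-01, -4.56799773e-01,  7.67938546e-01,
        -3.39943844e+02],
       [-5.59832476e-01,  5.26022085e-01,  6.40225245e-01,
        -8.9438
[... 454 characters left out ...]
02],
       [-1.65195820e-01,  1.70681244e-02,  9.86113087e-01,
        -1.24627176e+03],
       [ 0.00000000e+00,  0.00000000e+00,  0.00000000e+00,
         1.00000000e+00]])}
{'camera_matrix': array([[297.31863964,   0.        , 253.55588493],
       [  0.        , 297.31863964, 193.10530479],
       [  0.        ,   0.        ,   1.        ]]), 'mount': array([[ 6.74066582e-04,  9.59926090e-01,  2.80252472e-01,
         8.14504084e+01],
       [ 9.99999739e-01, -7.19957113e-04,  6.07994992e-05,
        -6.89567413e-01],
       [ 2.60132786e-04,  2.80252358e-01, -9.59926324e-01,
        -1.78665738e+02],
       [ 0.00000000e+00,  0.00000000e+00,  0.00000000e+00,
         1.00000000e+00]])}
```

View pics/side0.png

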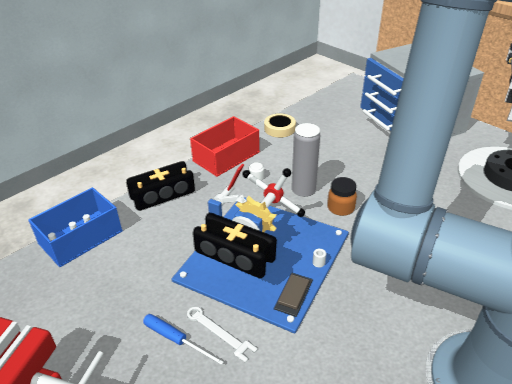

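View pics/top0.png

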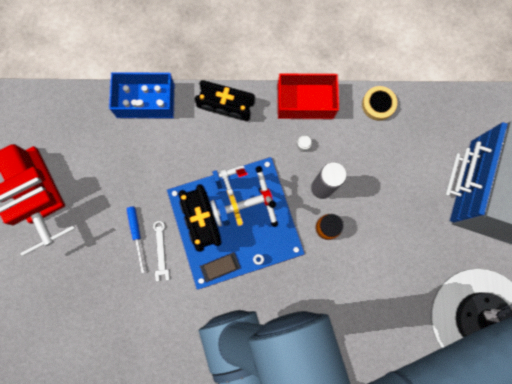

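```bash
cat > h.py <<'E'
import numpy as np, cv2
from plant import get_obs, vision
def ray(n,u,v):
    p=vision.camera_params(n);K=p["camera_matrix"];E=p["extrinsics"]
    d=np.array([(u-K[0,2])/K[0,0],-(v-K[1,2])/K[1,1],-1.]);R=E[:3,:3]
    return -R.T@E[:3,3], R.T@d
def onz(n,u,v,z):
    c,d=ray(n,u,v);return c+d*(z-c[2])/d[2]
def proj(n,P):
    p=vision.camera_params(n);K=p["camera_matrix"];E=p["extrinsics"]
    q=E[:3,:3]@np.asarray(P,float)+E[:3,3]
    return np.array([K[0,2]+K[0,0]*q[0]/-q[2],K[1,2]+K[1,1]*-q[1]/-q[2]])
def two(uv1,uv2,n1="side",n2="top"):
    c1,d1=ray(n1,*uv1);c2,d2=ray(n2,*uv2)
    A=np.stack([d1,-d2],1);s=np.linalg.lstsq(A,c2-c1,rcond=None)[0]
    a,b=c1+s[0]*d1,c2+s[1]*d2
    return (a+b)/2,np.linalg.norm(a-b)
E
python3 - <<'E'
from h import *
t=cv2.imread("pics/top0.png");s=cv2.imread("pics/side0.png")
cv2.imwrite("pics/topc.png",cv2.resize(t[150:295,160:350],None,fx=4,fy=4,interpolation=cv2.INTER_CUBIC))
cv2.imwrite("pics/sidec.png",cv2.resize(s[120:260,190:340],None,fx=4,fy=4,interpolation=cv2.INTER_CUBIC))
h=cv2.cvtColor(t,cv2.COLOR_BGR2HSV)
m=cv2.inRange(h,(100,150,60),(125,255,255));m[:150]=0;m[295:]=0;m[:,:160]=0;m[:,310:]=0
r=cv2.minAreaRect(cv2.findNonZero(m));print(r)
for b in cv2.boxPoints(r): print(b,onz("top",*b,12))
E
```

```text
((233.55001831054688, 220.64999389648438), (106.5687484741211, 112.57707214355469), 71.56504821777344)
[163.30002 187.9    ] [610.80350992 277.97857215  12.        ]
[270.1     152.29999] [717.63864457 -31.19234494  12.        ]
[303.80002 253.4    ] [ 422.67369258 -124.57586426   12.        ]
[197.00003 289.     ] [324.32290514 175.53257068  12.        ]
```

View pics/topc.png

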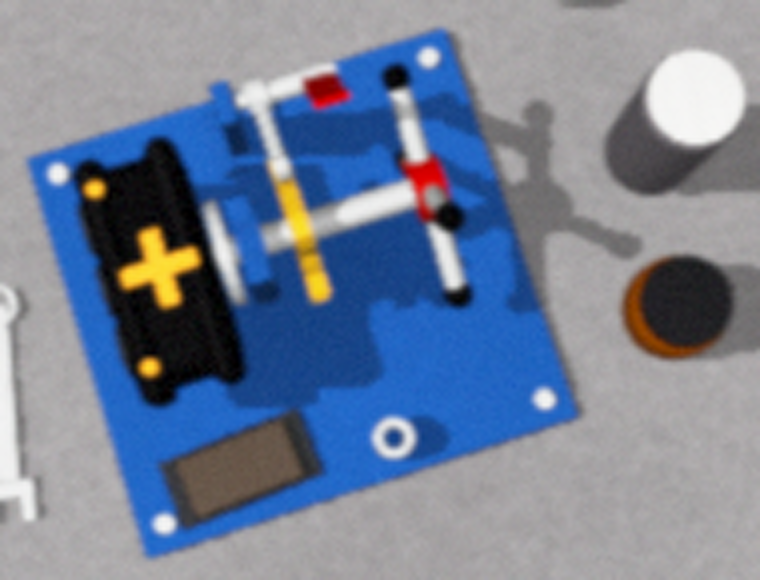

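View pics/sidec.png

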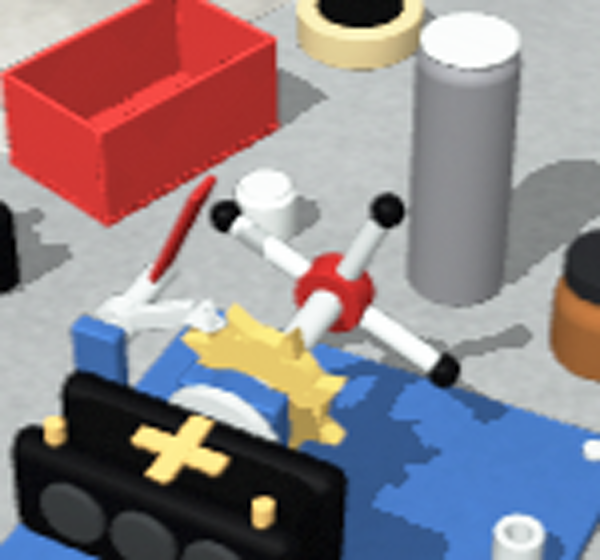

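Run:
```python
from h import *
T=lambda u,v:(u/4+160-.4,v/4+150-.4); S=lambda u,v:(u/4+190-.4,v/4+120-.4)
sc=[onz("top",*T(*p),14) for p in[(58,174),(428,57),(544,399),(164,523)]]
sc=np.array(sc);print(sc.round(1), sc.mean(0))
fx=(sc[0]+sc[1]-sc[2]-sc[3]);fy=sc[0]+sc[3]-sc[1]-sc[2]
print("yaws",np.arctan2(fx[1],fx[0]),np.arctan2(-fy[0],fy[1]))
print(np.linalg.norm(fx)/2,np.linalg.norm(fy)/2)
pts={}
for n,s,t in[("top ball",(387,211),(448,215)),("far ball",(225,215),(396,76)),("near ball",(443,369),(458,294)),("hub",(335,292),(427,188)),("lever",(209,183),(327,100))]:
    pts[n]=two(S(*s),T(*t));print(n,pts[n])
yaw=(np.arctan2(fx[1],fx[0])+np.arctan2(-fy[0],fy[1]))/2
ex=np.array([np.cos(yaw),np.sin(yaw),0]);ey=np.array([-np.sin(yaw),np.cos(yaw),0])
c=(pts["far ball"][0]+pts["near ball"][0])/2
print("yaw",yaw)
for o in (pts["hub"][0]+90*ey,):
    print("origin",o)
    for n in pts: d=pts[n][0]-o;print(n,d@ex,d@ey,pts[n][0][2])
# distance top ball circle
print(ray("top",0,0)[0],ray("side",0,0)[0])
```

```text
[[ 595.3  246.2   14. ]
 [ 682.3  -20.6   14. ]
 [ 434.  -101.3   14. ]
 [ 348.1  165.7   14. ]] [514.9090956   72.50657997  14.        ]
yaws 0.3143367390515092 0.31342166286735995
260.53023267310857 280.57400391761774
top ball (array([538.752432  , -25.54391306, 182.68879247]), np.float64(2.212556823736493))
far ball (array([636.99596614,   5.89774924, 144.87340595]), np.float64(1.5415715871596543))
near ball (array([500.78192969, -37.13466646,  81.63936832]), np.float64(0.8906529856914537))
hub (array([567.77288942, -15.41832629, 113.73120217]), np.float64(1.773298729036365))
lever (array([605.4147962 ,  48.94507926, 207.28636493]), np.float64(5.963754619671899))
yaw 0.31387920095943456
origin [539.98533315  70.18454584 113.73120217]
top ball -30.728886860784165 -90.67079685261349 182.68879247112017
far ball 72.42239814495993 -91.09803168577527 144.8734059451656
near ball -70.42291759804925 -89.97184475856311 81.63936831843654
hub 3.2503625645165036e-14 -90.00000000000004 113.73120217459297
lever 55.67507873101135 -40.40315808012325 207.28636493338917
[ 363.13758755   38.86930953 1323.9831892 ] [-42.85522918 629.58911056 842.23167121]
```

>>> {"op": "play_rows", "data": {
  "newtons": 10,
  "plan": [
    {"jaw": 0, "x": 0, "y": 0, "z": -25, "spin": 4.4},
    {"jaw": 0, "x": 0, "y": 0, "z": -25, "spin": 4.4},
    {"jaw": 0, "x": 0, "y": -20, "z": -25, "spin": 0},
    {"jaw": 0, "x": 10, "y": -25, "z": -20, "spin": 0},
    {"jaw": 0, "x": 10, "y": -25, "z": -10, "spin": 0},
    {"jaw": 0, "x": 18, "y": -25, "z": 0, "spin": 0},
    {"jaw": 0, "x": 20, "y": -25, "z": 0, "spin": 0},
    {"jaw": 0, "x": 20, "y": -25, "z": 0, "spin": 0},
    {"jaw": 0, "x": 20, "y": -25, "z": 0, "spin": 0},
    {"jaw": 0, "x": 20, "y": -25, "z": 0, "spin": 0}
  ]
}}

```text
time: 0.93
eef_pos: [344.8, -356.9, 310.0]
tool_rot: [-3.141, 0.0, 0.313]
force: [0.0, 0.2, -0.3]
finger_gap: 0.326
```

>>> {"op": "play_rows", "data": {
  "plan": [
    {"jaw": 0, "x": 20, "y": -25, "z": 0, "spin": 0},
    {"jaw": 0, "x": 20, "y": -25, "z": 0, "spin": 0},
    {"jaw": 0, "x": 20, "y": -25, "z": 0, "spin": 0},
    {"jaw": 0, "x": 20, "y": -25, "z": 0, "spin": 0},
    {"jaw": 0, "x": 20, "y": -25, "z": 0, "spin": 0},
    {"jaw": 0, "x": 20, "y": -25, "z": 0, "spin": 0},
    {"jaw": 0, "x": 20, "y": -25, "z": 0, "spin": 0},
    {"jaw": 0, "x": 20, "y": -25, "z": 0, "spin": 0},
    {"jaw": 0, "x": 20, "y": -25, "z": 0, "spin": 0},
    {"jaw": 0, "x": 20, "y": -25, "z": 0, "spin": 0}
  ]
}}

```text
time: 1.77
eef_pos: [458.0, -57.5, 310.2]
tool_rot: [-3.141, 0.0, 0.313]
force: [1.6, -0.5, -0.4]
finger_gap: 0.004
```

>>> {"op": "play_rows", "data": {
  "plan": [
    {"jaw": 0, "x": 20, "y": -12, "z": 0, "spin": 0},
    {"jaw": 0, "x": 20, "y": -10, "z": 0, "spin": 0},
    {"jaw": 0, "x": 20, "y": -10, "z": 0, "spin": 0},
    {"jaw": 0, "x": 20, "y": -10, "z": 0, "spin": 0},
    {"jaw": 0, "x": 15, "y": -5, "z": 0, "spin": 0},
    {"jaw": 0, "x": 10, "y": 0, "z": 0, "spin": 0},
    {"jaw": 0, "x": 0, "y": 0, "z": 0, "spin": 0},
    {"jaw": 0, "x": 0, "y": 0, "z": 0, "spin": 0}
  ]
}}

```text
time: 2.43
eef_pos: [543.1, 17.6, 310.0]
tool_rot: [-3.141, 0.001, 0.313]
force: [0.5, -0.4, -0.7]
finger_gap: 0.007
```

```bash
cat >> h.py <<'E'
from scipy.spatial.transform import Rotation as Ro
YAW=.3139;O=np.array([540.5,70.]);EX=np.array([np.cos(YAW),np.sin(YAW)]);EY=np.array([-np.sin(YAW),np.cos(YAW)])
def st(p): d=np.asarray(p)[:2]-O;return np.array([d@EX,d@EY,p[2]])
def wo(s): q=O+s[0]*EX+s[1]*EY;return np.array([q[0],q[1],s[2]])
def shot(tag,names=("side","wrist")):
    o=get_obs();print(o["time"],"stand tcp",st(o["eef_pos"]).round(1),"rot",o["tool_rot"].round(4),"F",o["force"].round(2))
    for n in names:
        im=vision.capture(n)[:,:,::-1]
        cv2.imwrite(f"pics/{n}_{tag}.png",im)
        if n=="side":cv2.imwrite(f"pics/sidec_{tag}.png",cv2.resize(im[90:260,190:340],None,fx=3.5,fy=3.5,interpolation=cv2.INTER_CUBIC))
        if n=="wrist":
            cv2.imwrite(f"pics/wristc_{tag}.png",cv2.resize(im,None,fx=1.5,fy=1.5,interpolation=cv2.INTER_CUBIC))
def wproj(o,P):
    p=vision.camera_params("wrist");M=p["mount"];K=p["camera_matrix"]
    R=Ro.from_euler("xyz",o["tool_rot"]).as_matrix()
    q=M[:3,:3].T@(R.T@(np.asarray(P,float)-o["eef_pos"])-M[:3,3])
    r=np.hypot(q[0],q[1]);th=np.arctan2(r,-q[2]);k=K[0,0]*th/r
    return np.array([K[0,2]+k*q[0],K[1,2]-k*q[1]])
E
python3 - <<'E'
from h import *
shot("a")
o=get_obs()
for n,s in dict(lever=(56,-42,200),ball=(-29.2,-90,182),hub=(0,-90,110),pivot=(92,0,123)).items(): print(n,(wproj(o,wo(s))*1.5).round(),"side",proj("side",wo(s)).round(1))
E
```

```text
2.4333 stand tcp [-13.7 -50.6 310. ] rot [-3.1413e+00  1.2000e-03  3.1330e-01] F [ 0.46 -0.43 -0.68]
lever [367. 180.] side [240.7 167.2]
ball [435. 299.] side [285.  172.4]
hub [426. 241.] side [272.9 193.6]
pivot [318. 134.] side [219.  200.3]
```

View pics/wristc_a.png

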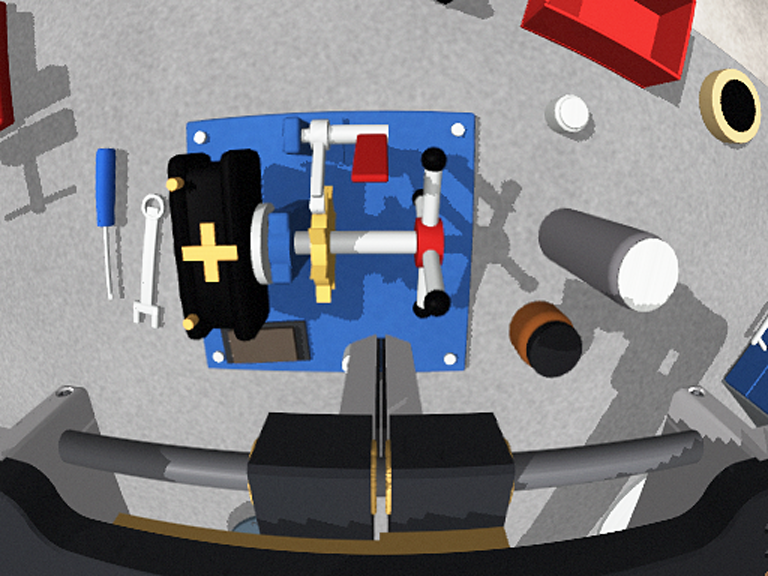

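View pics/sidec_a.png

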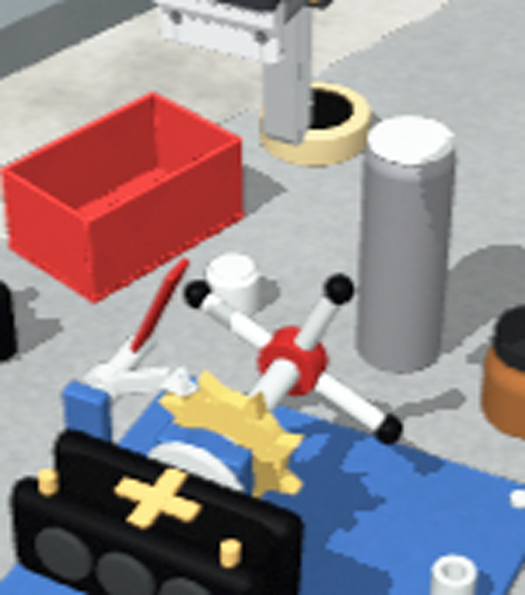

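>>> {"op": "play_rows", "data": {
  "plan": [
    {"jaw": 0, "x": 10, "y": -4, "z": 10, "spin": 0},
    {"jaw": 0, "x": 15, "y": -4, "z": 15, "spin": 0},
    {"jaw": 0, "x": 9, "y": 0, "z": 20, "spin": 0},
    {"jaw": 0, "x": 0, "y": 0, "z": 20, "spin": 0},
    {"jaw": 0, "x": 0, "y": 0, "z": 20, "spin": 0},
    {"jaw": 0, "x": 0, "y": 0, "z": 20, "spin": 0},
    {"jaw": 0, "x": 0, "y": 0, "z": 15, "spin": 0},
    {"jaw": 0, "x": 0, "y": 0, "z": 8, "spin": 0},
    {"jaw": 0, "x": 0, "y": 0, "z": 0, "spin": 0},
    {"jaw": 0, "x": 0, "y": 0, "z": 0, "spin": 0}
  ]
}}

```text
time: 3.37
eef_pos: [573.2, 35.6, 183.0]
tool_rot: [3.141, -0.0, 0.313]
force: [-0.2, 0.3, -0.0]
finger_gap: 0.004
```

Run:
```python
from h import *
shot("b")
```

```text
3.3667 stand tcp [ 20.5 -42.8 183. ] rot [ 3.1414e+00 -3.0000e-04  3.1260e-01] F [-0.2   0.33 -0.02]
```

View pics/wristc_b.png

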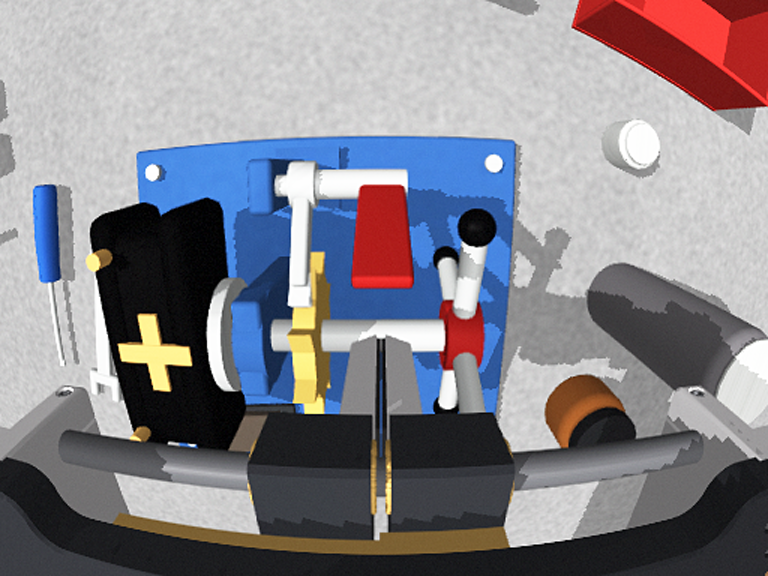

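View pics/sidec_b.png

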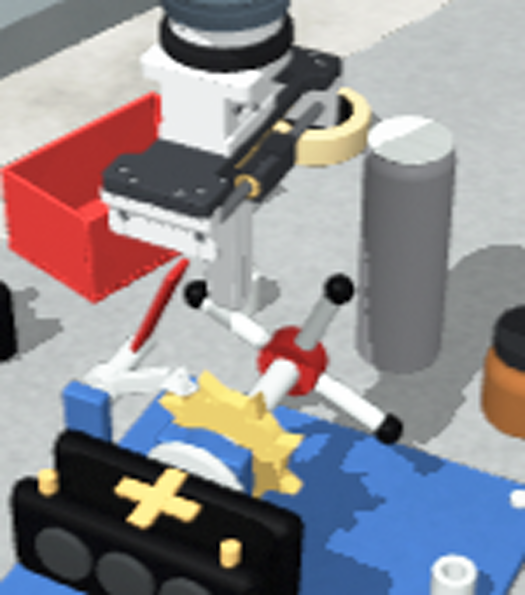

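>>> {"op": "play_rows", "data": {
  "plan": [
    {"jaw": 0, "x": 5, "y": 0, "z": 0, "spin": 0},
    {"jaw": 0, "x": 5, "y": 0, "z": 0, "spin": 0},
    {"jaw": 0, "x": 5, "y": 0, "z": 0, "spin": 0},
    {"jaw": 0, "x": 5, "y": 0, "z": 0, "spin": 0},
    {"jaw": 0, "x": 4, "y": 0, "z": 0, "spin": 0},
    {"jaw": 0, "x": 4, "y": 0, "z": 0, "spin": 0},
    {"jaw": 0, "x": 4, "y": 0, "z": 0, "spin": 0},
    {"jaw": 0, "x": 4, "y": 0, "z": 0, "spin": 0},
    {"jaw": 0, "x": 4, "y": 0, "z": 0, "spin": 0},
    {"jaw": 0, "x": 4, "y": 0, "z": 0, "spin": 0}
  ]
}}

```text
time: 4.3
eef_pos: [615.5, 49.7, 182.5]
tool_rot: [3.142, 0.0, 0.313]
force: [-2.0, -0.9, 2.6]
finger_gap: 0.005
```

>>> {"op": "play_rows", "data": {
  "plan": [
    {"jaw": 0, "x": 4, "y": 0, "z": 0, "spin": 0},
    {"jaw": 0, "x": 4, "y": 0, "z": 0, "spin": 0},
    {"jaw": 0, "x": 4, "y": 0, "z": 0, "spin": 0},
    {"jaw": 0, "x": 4, "y": 0, "z": 0, "spin": 0},
    {"jaw": 0, "x": 4, "y": 0, "z": 0, "spin": 0},
    {"jaw": 0, "x": 4, "y": 0, "z": 0, "spin": 0},
    {"jaw": 0, "x": 3, "y": 0, "z": 0, "spin": 0},
    {"jaw": 0, "x": 2, "y": 0, "z": 0, "spin": 0},
    {"jaw": 0, "x": 0, "y": 0, "z": 0, "spin": 0}
  ]
}}

```text
time: 5.05
eef_pos: [642.7, 58.6, 181.8]
tool_rot: [-3.141, 0.001, 0.313]
force: [-0.4, -0.7, -0.4]
finger_gap: 0.002
```

Run:
```python
from h import *
shot("c")
```

```text
5.05 stand tcp [ 93.7 -42.4 181.8] rot [-3.1412e+00  8.0000e-04  3.1330e-01] F [-0.44 -0.72 -0.42]
```

View pics/wristc_c.png

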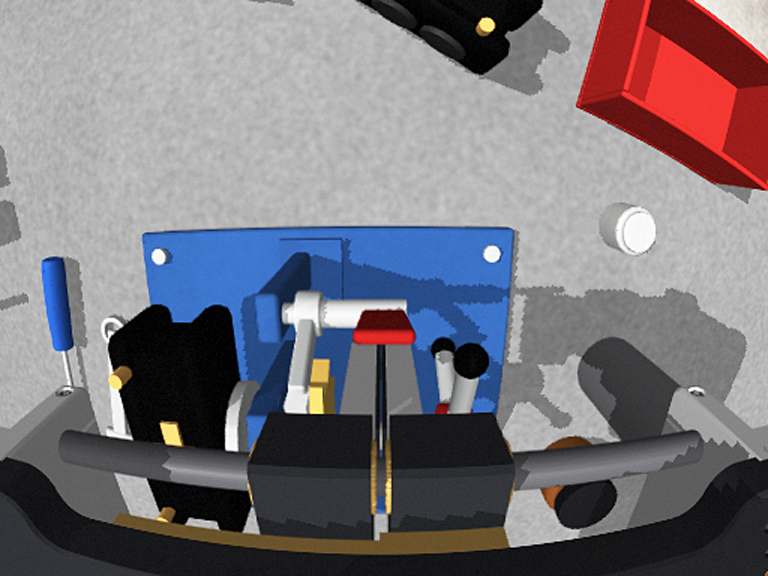

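View pics/sidec_c.png

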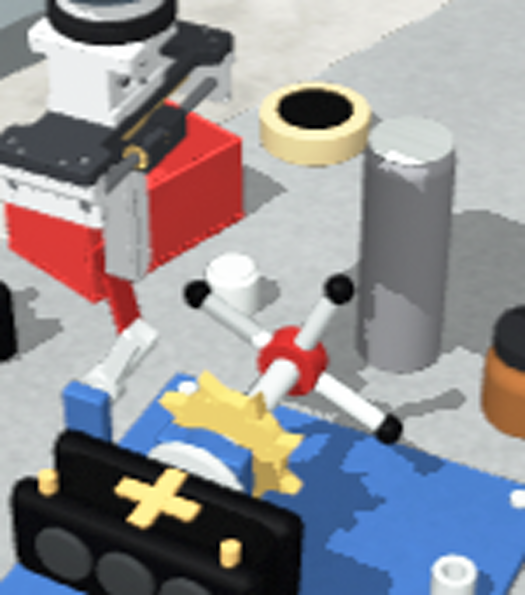

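Run:
```python
from h import *
o=get_obs()
for f in(.45,.55,.6,.65,.7,.75):
    a=f-.436;e=np.array([92+85*np.sin(a),-42,123+85*np.cos(a)]);n=np.array([np.cos(a),0,-np.sin(a)])
    print(f,[(wproj(o,wo(e+k*n))*1.5).round(1) for k in(3,-3)])
```

```text
0.45 [array([380.9, 375.4]), array([380.9, 389.1])]
0.55 [array([380.9, 354.6]), array([380.9, 369.4])]
0.6 [array([380.9, 343.6]), array([380.9, 359. ])]
0.65 [array([380.9, 332.5]), array([380.9, 348.2])]
0.7 [array([380.9, 321.2]), array([380.9, 337.1])]
0.75 [array([380.9, 309.8]), array([380.9, 325.9])]
```

>>> {"op": "play_rows", "data": {
  "plan": [
    {"jaw": 0, "x": -8, "y": 0, "z": 0, "spin": 0},
    {"jaw": 0, "x": -12, "y": 0, "z": -10, "spin": 0},
    {"jaw": 0, "x": -15, "y": 0, "z": -20, "spin": 0},
    {"jaw": 0, "x": -20, "y": 0, "z": -20, "spin": 0},
    {"jaw": 0, "x": -25, "y": 8, "z": 0, "spin": 0},
    {"jaw": 0, "x": -25, "y": 12, "z": 0, "spin": 0},
    {"jaw": 0, "x": -25, "y": 12, "z": 0, "spin": 0},
    {"jaw": 0, "x": -20, "y": 10, "z": 0, "spin": 0},
    {"jaw": 0, "x": -14, "y": 6, "z": 0, "spin": 0},
    {"jaw": 0, "x": 0, "y": 0, "z": 0, "spin": 0}
  ]
}}

```text
time: 5.98
eef_pos: [500.1, -39.0, 232.9]
tool_rot: [3.14, -0.001, 0.311]
force: [-0.6, -0.3, -0.3]
finger_gap: 0.003
```

>>> {"op": "play_rows", "data": {
  "plan": [
    {"jaw": 0, "x": 0, "y": 0, "z": 10, "spin": 0},
    {"jaw": 0, "x": 0, "y": 0, "z": 20, "spin": 0},
    {"jaw": 0, "x": 0, "y": 0, "z": 20, "spin": 0},
    {"jaw": 0, "x": 0, "y": 0, "z": 15, "spin": 0},
    {"jaw": 0, "x": 0, "y": 0, "z": 0, "spin": 0},
    {"jaw": 0, "x": 0, "y": 0, "z": 0, "spin": 0}
  ]
}}

```text
time: 6.48
eef_pos: [501.3, -36.9, 166.4]
tool_rot: [-3.14, 0.001, 0.314]
force: [-0.2, 0.3, 1.2]
finger_gap: 0.002
```

Run:
```python
from h import *
shot("d")
```

```text
6.4833 stand tcp [-70.3 -89.6 166.4] rot [-3.1403e+00  1.4000e-03  3.1400e-01] F [-0.23  0.3   1.19]
```

View pics/wristc_d.png

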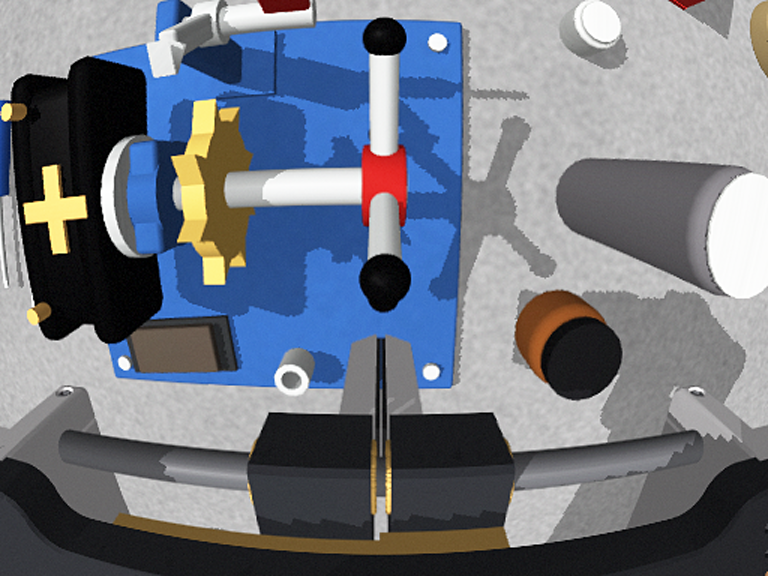

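View pics/sidec_d.png

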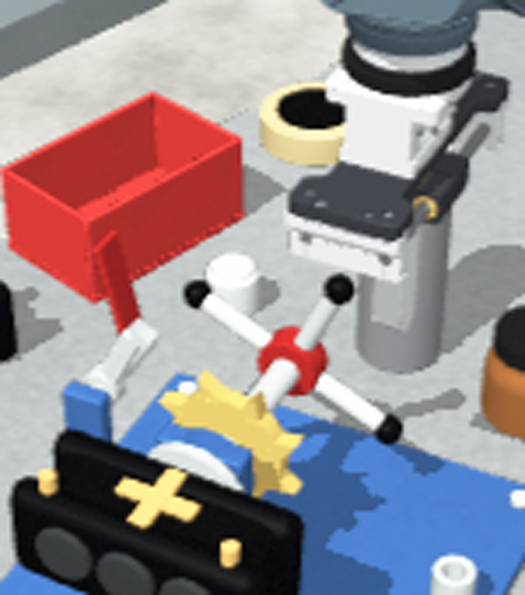

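>>> {"op": "play_rows", "data": {
  "plan": [
    {"jaw": 0, "x": 5, "y": 0, "z": 0, "spin": 0},
    {"jaw": 0, "x": 5, "y": 0, "z": 0, "spin": 0},
    {"jaw": 0, "x": 5, "y": 0, "z": 0, "spin": 0},
    {"jaw": 0, "x": 4, "y": 0, "z": 0, "spin": 0},
    {"jaw": 0, "x": 4, "y": 0, "z": 0, "spin": 0},
    {"jaw": 0, "x": 4, "y": 0, "z": 0, "spin": 0},
    {"jaw": 0, "x": 4, "y": 0, "z": 0, "spin": 0},
    {"jaw": 0, "x": 4, "y": 0, "z": 0, "spin": 0},
    {"jaw": 0, "x": 4, "y": 0, "z": 0, "spin": 0},
    {"jaw": 0, "x": 4, "y": 0, "z": 0, "spin": 0}
  ]
}}

```text
time: 7.42
eef_pos: [542.7, -24.3, 167.4]
tool_rot: [-3.141, -0.0, 0.313]
force: [-2.4, -1.5, 2.1]
finger_gap: 0.004
```

>>> {"op": "play_rows", "data": {
  "plan": [
    {"jaw": 0, "x": 4, "y": 0, "z": 0, "spin": 0},
    {"jaw": 0, "x": 4, "y": 0, "z": 0, "spin": 0},
    {"jaw": 0, "x": 4, "y": 0, "z": 0, "spin": 0},
    {"jaw": 0, "x": 4, "y": 0, "z": 0, "spin": 0},
    {"jaw": 0, "x": 4, "y": 0, "z": 0, "spin": 0},
    {"jaw": 0, "x": 4, "y": 0, "z": 0, "spin": 0},
    {"jaw": 0, "x": 3, "y": 0, "z": 0, "spin": 0},
    {"jaw": 0, "x": 2, "y": 0, "z": 0, "spin": 0},
    {"jaw": 0, "x": 0, "y": 0, "z": 0, "spin": 0},
    {"jaw": 0, "x": 0, "y": 0, "z": 0, "spin": 0}
  ]
}}

```text
time: 8.25
eef_pos: [570.1, -15.3, 167.3]
tool_rot: [-3.141, -0.001, 0.313]
force: [-0.6, 0.5, -0.5]
finger_gap: 0.005
```

Run:
```python
from h import *
shot("e")
o=get_obs()
for w in (.6,.7,.785,.86,.95):
    a=w-.393
    for b in(0,np.pi/2): print(w,b,(wproj(o,wo((78*np.sin(a+b),-90,110+78*np.cos(a+b))))*1.5).round(),proj("side",wo((78*np.sin(a+b),-90,110+78*np.cos(a+b)))).round(1))
```

```text
8.25 stand tcp [  1.9 -90.3 167.3] rot [-3.1413e+00 -5.0000e-04  3.1320e-01] F [-0.64  0.52 -0.5 ]
0.6 0 [381. 340.] [266.8 165.5]
0.6 1.5707963267948966 [381. 175.] [244.3 189.8]
0.7 0 [381. 320.] [263.8 165.3]
0.7 1.5707963267948966 [381. 178.] [245.2 192.4]
0.785 0 [381. 303.] [261.3 165.4]
0.785 1.5707963267948966 [381. 182.] [246.  194.7]
0.86 0 [381. 288.] [259.2 165.6]
0.86 1.5707963267948966 [381. 185.] [247.  196.7]
0.95 0 [381. 271.] [256.9 166.1]
0.95 1.5707963267948966 [381. 190.] [248.3 199. ]
```

View pics/wristc_e.png

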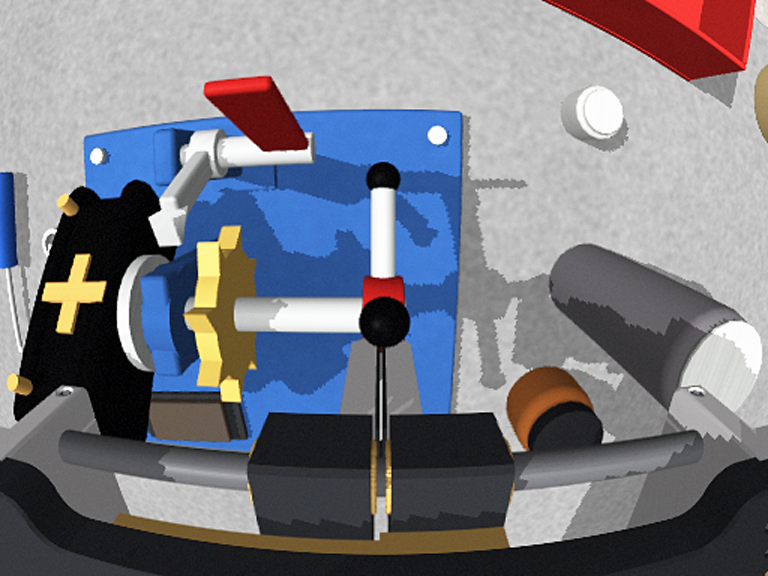

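View pics/sidec_e.png

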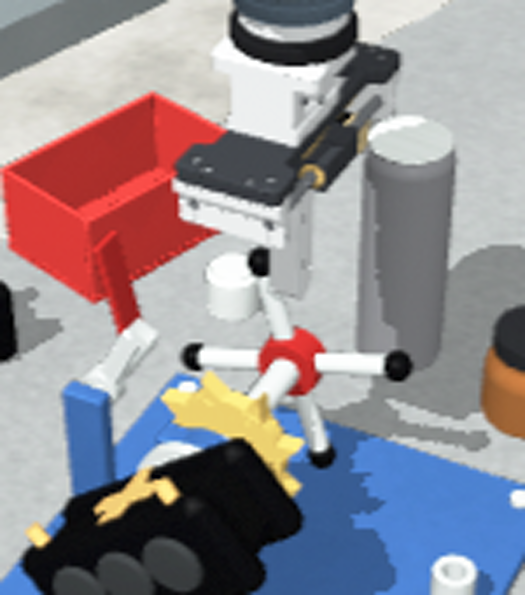

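>>> {"op": "play_rows", "data": {
  "plan": [
    {"jaw": 0, "x": 2, "y": 0, "z": 0, "spin": 0},
    {"jaw": 0, "x": 2, "y": 0, "z": 0, "spin": 0},
    {"jaw": 0, "x": 2, "y": 0, "z": 0, "spin": 0},
    {"jaw": 0, "x": 0, "y": 0, "z": 0, "spin": 0},
    {"jaw": 0, "x": 0, "y": 0, "z": 0, "spin": 0},
    {"jaw": 0, "x": -5, "y": 0, "z": 0, "spin": 0},
    {"jaw": 0, "x": -15, "y": 0, "z": 0, "spin": 0},
    {"jaw": 0, "x": -15, "y": 0, "z": 0, "spin": 0},
    {"jaw": 0, "x": 0, "y": 0, "z": 0, "spin": 0}
  ]
}}

```text
time: 9.1
eef_pos: [541.2, -24.7, 167.6]
tool_rot: [3.142, -0.001, 0.312]
force: [0.4, 0.1, -0.3]
finger_gap: 0.006
```

Run:
```python
from h import *
shot("f")
o=get_obs()
for w in (.6,.7,.785,.86,.95):
    a=w-.393
    for b in(0,np.pi/2): print(w,b,(wproj(o,wo((78*np.sin(a+b),-90,110+78*np.cos(a+b))))*1.5).round())
```

```text
9.1 stand tcp [-28.6 -90.3 167.6] rot [ 3.1415e+00 -5.0000e-04  3.1250e-01] F [ 0.39  0.11 -0.3 ]
0.6 0 [380. 267.]
0.6 1.5707963267948966 [380. 124.]
0.7 0 [380. 246.]
0.7 1.5707963267948966 [380. 129.]
0.785 0 [380. 229.]
0.785 1.5707963267948966 [380. 134.]
0.86 0 [380. 214.]
0.86 1.5707963267948966 [380. 138.]
0.95 0 [380. 197.]
0.95 1.5707963267948966 [380. 144.]
```

View pics/wristc_f.png

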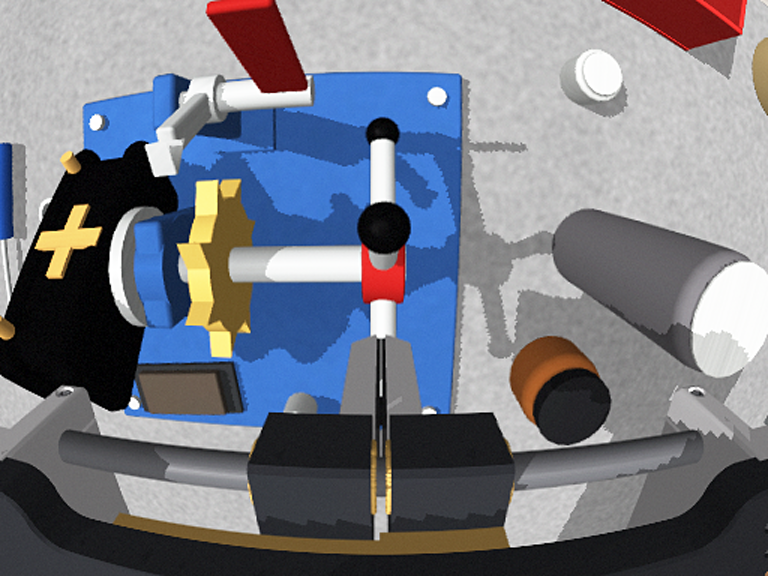

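View pics/sidec_f.png

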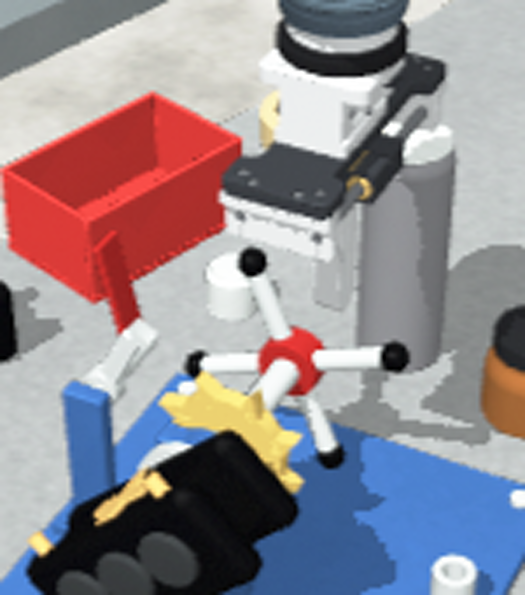

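>>> {"op": "play_rows", "data": {
  "plan": [
    {"jaw": 0, "x": -3, "y": 0, "z": -10, "spin": 0},
    {"jaw": 0, "x": 0, "y": 0, "z": -20, "spin": 0},
    {"jaw": 0, "x": 0, "y": 0, "z": -25, "spin": 0},
    {"jaw": 0, "x": 5, "y": 0, "z": -20, "spin": 0},
    {"jaw": 0, "x": 15, "y": -8, "z": 0, "spin": 0},
    {"jaw": 0, "x": 22, "y": -8, "z": 0, "spin": 0},
    {"jaw": 0, "x": 25, "y": -8, "z": 0, "spin": 0},
    {"jaw": 0, "x": 25, "y": -8, "z": 0, "spin": 0},
    {"jaw": 0, "x": 25, "y": -8, "z": 0, "spin": 0},
    {"jaw": 0, "x": 25, "y": -8, "z": 0, "spin": 0}
  ]
}}

```text
time: 10.03
eef_pos: [661.4, 65.2, 243.5]
tool_rot: [3.141, -0.001, 0.314]
force: [0.1, -0.2, -0.7]
finger_gap: 0.006
```

>>> {"op": "play_rows", "data": {
  "plan": [
    {"jaw": 0, "x": 20, "y": 0, "z": 0, "spin": 0},
    {"jaw": 0, "x": 10, "y": 0, "z": 0, "spin": 0},
    {"jaw": 0, "x": 0, "y": 0, "z": 0, "spin": 0},
    {"jaw": 0, "x": 0, "y": 0, "z": 0, "spin": 0}
  ]
}}

```text
time: 10.37
eef_pos: [688.7, 73.5, 242.7]
tool_rot: [3.142, -0.0, 0.314]
force: [0.3, 0.3, -0.5]
finger_gap: 0.009
```

Run:
```python
from h import *
shot("g")
```

```text
10.3667 stand tcp [142.1 -42.4 242.7] rot [ 3.1415e+00 -2.0000e-04  3.1370e-01] F [ 0.33  0.29 -0.49]
```

View pics/sidec_g.png

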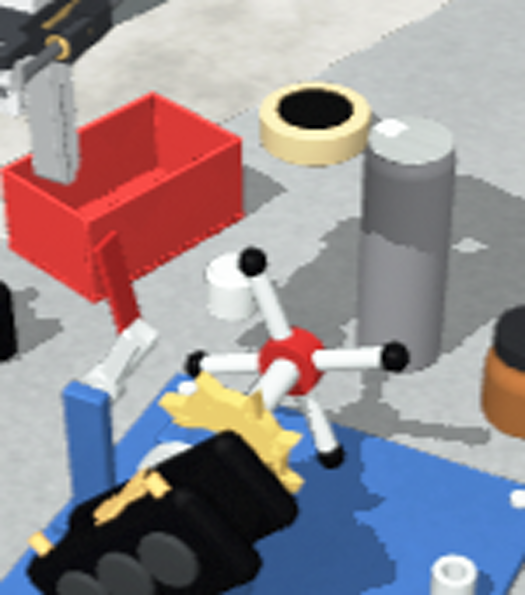

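>>> {"op": "play_rows", "data": {
  "plan": [
    {"jaw": 0, "x": 0, "y": 0, "z": 10, "spin": 0},
    {"jaw": 0, "x": 0, "y": 0, "z": 20, "spin": 0},
    {"jaw": 0, "x": 0, "y": 0, "z": 20, "spin": 0},
    {"jaw": 0, "x": 0, "y": 0, "z": 15, "spin": 0},
    {"jaw": 0, "x": 0, "y": 0, "z": 0, "spin": 0},
    {"jaw": 0, "x": -4, "y": 0, "z": 0, "spin": 0},
    {"jaw": 0, "x": -5, "y": 0, "z": 0, "spin": 0},
    {"jaw": 0, "x": -5, "y": 0, "z": 0, "spin": 0},
    {"jaw": 0, "x": -4, "y": 0, "z": 0, "spin": 0},
    {"jaw": 0, "x": -4, "y": 0, "z": 0, "spin": 0}
  ]
}}

```text
time: 11.3
eef_pos: [668.1, 66.4, 179.2]
tool_rot: [3.141, -0.004, 0.313]
force: [1.4, -0.1, 1.6]
finger_gap: 0.007
```

>>> {"op": "play_rows", "data": {
  "plan": [
    {"jaw": 0, "x": -4, "y": 0, "z": 0, "spin": 0},
    {"jaw": 0, "x": -4, "y": 0, "z": 0, "spin": 0},
    {"jaw": 0, "x": -4, "y": 0, "z": 0, "spin": 0},
    {"jaw": 0, "x": -4, "y": 0, "z": 0, "spin": 0},
    {"jaw": 0, "x": -4, "y": 0, "z": 0, "spin": 0},
    {"jaw": 0, "x": -4, "y": 0, "z": 0, "spin": 0},
    {"jaw": 0, "x": -4, "y": 0, "z": 0, "spin": 0},
    {"jaw": 0, "x": -4, "y": 0, "z": 0, "spin": 0},
    {"jaw": 0, "x": -3, "y": 0, "z": 0, "spin": 0},
    {"jaw": 0, "x": -1, "y": 0, "z": 0, "spin": 0}
  ]
}}

```text
time: 12.13
eef_pos: [632.5, 55.4, 177.1]
tool_rot: [-3.141, 0.001, 0.313]
force: [2.3, 0.6, -0.6]
finger_gap: 0.002
```

Run:
```python
from h import *
shot("h")
```

```text
12.1333 stand tcp [ 83.  -42.3 177.1] rot [-3.1411e+00  7.0000e-04  3.1300e-01] F [ 2.3   0.63 -0.61]
```

View pics/sidec_h.png

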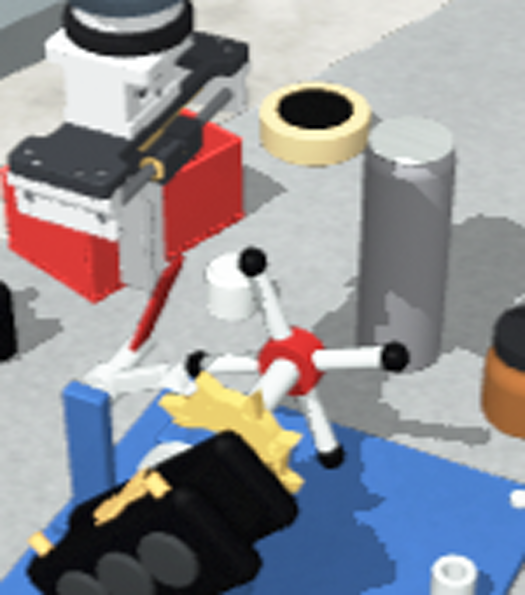

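Nearly home (lever tip in the side crop around (182,258)); I'll push on in small steps while watching the force.

>>> {"op": "play_rows", "data": {
  "plan": [
    {"jaw": 0, "x": -1, "y": 0, "z": 0, "spin": 0},
    {"jaw": 0, "x": -1, "y": 0, "z": 0, "spin": 0},
    {"jaw": 0, "x": -1, "y": 0, "z": 0, "spin": 0},
    {"jaw": 0, "x": 0, "y": 0, "z": 0, "spin": 0},
    {"jaw": 0, "x": 0, "y": 0, "z": 0, "spin": 0}
  ]
}}

```text
time: 12.65
eef_pos: [630.3, 54.5, 177.5]
tool_rot: [-3.142, 0.0, 0.313]
force: [1.4, 0.4, -0.2]
finger_gap: 0.004
```

>>> {"op": "play_rows", "data": {
  "plan": [
    {"jaw": 0, "x": -1, "y": 0, "z": 0, "spin": 0},
    {"jaw": 0, "x": -1, "y": 0, "z": 0, "spin": 0},
    {"jaw": 0, "x": 0, "y": 0, "z": 0, "spin": 0},
    {"jaw": 0, "x": 0, "y": 0, "z": 0, "spin": 0}
  ]
}}

```text
time: 12.98
eef_pos: [628.6, 53.9, 177.6]
tool_rot: [3.142, -0.001, 0.313]
force: [3.1, 0.8, -1.8]
finger_gap: 0.007
```

>>> {"op": "play_rows", "data": {
  "plan": [
    {"jaw": 0, "x": -1, "y": 0, "z": 0, "spin": 0},
    {"jaw": 0, "x": -1, "y": 0, "z": 0, "spin": 0},
    {"jaw": 0, "x": 0, "y": 0, "z": 0, "spin": 0},
    {"jaw": 0, "x": 0, "y": 0, "z": 0, "spin": 0}
  ]
}}

```text
time: 13.32
eef_pos: [627.9, 53.7, 178.1]
tool_rot: [3.141, -0.004, 0.313]
force: [7.1, 2.3, -3.0]
finger_gap: 0.003
```

Run:
```python
from h import *
shot("i",("side","wrist"))
```

```text
13.3167 stand tcp [ 78.1 -42.5 178.1] rot [ 3.1412 -0.0044  0.3131] F [ 7.12  2.27 -3.03]
```

>>> {"op": "play_rows", "data": {
  "plan": [
    {"jaw": 0, "x": -1, "y": 0, "z": 0, "spin": 0},
    {"jaw": 0, "x": 0, "y": 0, "z": 0, "spin": 0},
    {"jaw": 0, "x": 0, "y": 0, "z": 0, "spin": 0}
  ]
}}

```text
time: 13.67
eef_pos: [627.7, 53.6, 178.3]
tool_rot: [3.141, -0.006, 0.313]
force: [8.6, 4.2, -2.1]
finger_gap: 0.007
```

>>> {"op": "play_rows", "data": {
  "plan": [
    {"jaw": 0, "x": 3, "y": 0, "z": 0, "spin": 0},
    {"jaw": 0, "x": 8, "y": 0, "z": 0, "spin": 0},
    {"jaw": 0, "x": 15, "y": 0, "z": 0, "spin": 0},
    {"jaw": 0, "x": 15, "y": 0, "z": -10, "spin": 0},
    {"jaw": 0, "x": 10, "y": 0, "z": -20, "spin": 0},
    {"jaw": 0, "x": 0, "y": 0, "z": -25, "spin": 0},
    {"jaw": 0, "x": 0, "y": 0, "z": -25, "spin": 0},
    {"jaw": 0, "x": 0, "y": 0, "z": -20, "spin": 0},
    {"jaw": 0, "x": 0, "y": 0, "z": -10, "spin": 0},
    {"jaw": 0, "x": 0, "y": 0, "z": 0, "spin": 0}
  ]
}}

```text
time: 14.5
eef_pos: [675.1, 68.5, 290.3]
tool_rot: [3.14, -0.003, 0.313]
force: [-0.1, 0.6, 0.6]
finger_gap: 0.003
```

Run:
```python
from h import *
shot("j",("side","wrist","top"))
s0=cv2.imread("pics/side0.png");s=cv2.imread("pics/side_j.png")
for im in(s0,s):
    h=cv2.cvtColor(im,cv2.COLOR_BGR2HSV);m=cv2.inRange(h,(0,120,60),(8,255,255))|cv2.inRange(h,(172,120,60),(180,255,255))
    n,l,st_,c=cv2.connectedComponentsWithStats(m)
    print([ (st_[i].tolist(),c[i].round(1).tolist()) for i in range(1,n) if st_[i][4]>25 and 200<c[i][0]<300 and c[i][1]<220])
d=cv2.absdiff(s0,s).max(2);cv2.imwrite("pics/diff.png",d)
```

```text
14.5 stand tcp [127.6 -43.  290.3] rot [ 3.1398 -0.0033  0.3132] F [-0.11  0.61  0.62]
[([190, 116, 70, 60, 2751], [224.8, 145.2]), ([228, 164, 16, 26, 96], [235.2, 176.3]), ([264, 183, 19, 20, 178], [273.7, 192.1])]
[([190, 116, 70, 60, 2752], [224.8, 145.2]), ([228, 164, 16, 27, 95], [235.5, 176.5]), ([264, 183, 18, 20, 174], [273.7, 191.8])]
```

View pics/sidec_j.png

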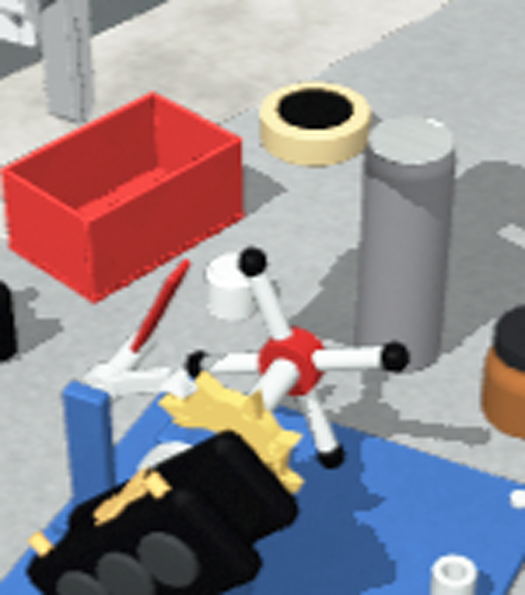

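View pics/top_j.png

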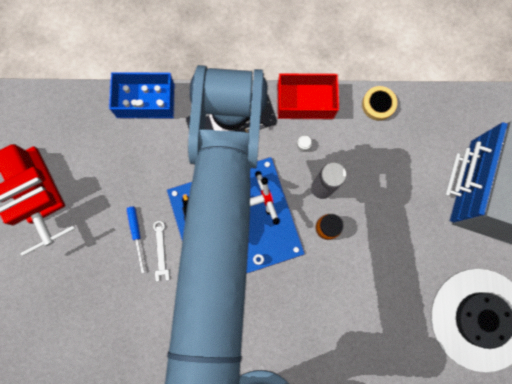

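Run:
```python
from plant import job_done
print(job_done())
```

```text
the job is handed in; nothing more can be done
None
```

The caliper is turned back by one notch, the pawl is home in the next tooth gap, and the job is handed in.

- **Lift:** I pushed the red lever along the stand's +x with the shut fingertips. The wrist image put the lift at about 0.65 rad, and the pawl stayed up when I backed off.
- **Turn:** I pushed the top ball of the hand star the same way until the wheel read about 0.785 rad in the wrist image. That took two short pushes: the first stopped at about 0.69 rad.
- **Lower:** I pushed the lever back from the +x side until it met its stop, with about 10 N at the tool. Then I withdrew to about 290 mm height, clear of everything.

Last checks:
- **Pawl:** In the side picture, the lever sits within 0.4 px of its position at the start. The small difference is not towards lifting.
- **Star:** It stands one notch further on.
- **Bystanders:** Those I could see look unmoved. The arm hid the brake pad in the last top picture, so I did not check it there.
- **Force and time:** Contact forces I read stayed at about 10 N or less, and the job took about 14.6 s. No check failed or disagreed.

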